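Refit a tea tin's nested lids, then raise the outer lid alone

TASK

Check that the open tea tin seals: pick up its two nested lids together from the cork trivet by the inner lid's black knob, lower them onto the tin until the inner lid is fully home before letting go, and leave the pair sitting there untouched for a moment. Then take the outer lid by its wooden collar and lift it straight up and completely clear of the black knob, leaving the inner lid seated and undisturbed, and finish while still holding the outer lid level and still above the tin. Do not push the tin about, and leave the other things on the worktop alone.

Things in the scene. Friction and masses are not known exactly. Their poses are not given: they have to be found in the camera images.
- trivet: Round cork trivet, 150 mm across and 10 mm thick, fixed to the worktop; origin at the centre of its underside. The nested lids start standing on it.
- tin: Open-topped round tea tin, dark teal, 96 mm outside diameter, 88 mm inside diameter, 90 mm high, about 0.5 kg, loose and upright on the worktop; origin at the centre of its underside, z up.
- tin_rim (a point): Centre of the tin's mouth, level with the top of the rim, 90 mm above the tin's origin.
- inner_lid: Inner lid, 0.18 kg: dark rubber plug (84 mm across, 16 mm deep, tapering to 72 mm below), steel flange on it (100 mm across, 4 mm thick), upright central steel stem (20 mm thick) ending in a black knob (24 mm thick). Origin: centre of the plug's underside, z up; flange top at 20 mm, knob from 50 to 80 mm above it. Home in the tin, the flange rests on the rim.
- inner_seat (a point): Centre of the flange's underside on the inner lid, 16 mm above the inner lid's origin; it coincides with tin_rim when the inner lid is home (the inner lid's origin is then 74 mm above the tin's).
- knob_top (a point): Centre of the top of the black knob, 80 mm above the inner lid's origin.
- outer_lid: Outer lid, 0.15 kg: shallow teal cap (114 mm outside, 106 mm inside diameter) with an upright pale wooden collar in the middle (44 mm outside, 28 mm tall, 33 mm bore), through which the inner lid's stem and knob stick up. Origin: centre of the skirt's lower edge, z up; underside of the cap's top at 12 mm, its upper face at 16 mm, collar from 16 to 44 mm.
- collar_top (a point): Centre of the collar's top face, 44 mm above the outer lid's origin. Nested, the cap just rests on the inner flange (its origin 8 mm above the inner lid's, 3 mm loose sideways) and 28 mm of knob stands above the collar: lifting the knob carries both lids, lifting the collar the outer lid alone; raised 72 mm, its skirt is level with the knob's top.
- coffee_tin: Bystander: closed cream tin with a steel lid, 95 mm diameter, 120 mm high; origin at the centre of its underside.
- mug: Bystander: white mug, 82 mm diameter, 92 mm high, handle at its +y; origin at the centre of its underside.
- bowl: Bystander: blue bowl, 130 mm diameter, 55 mm high; origin at the centre of its underside.
- salt_pot: Bystander: turned wooden salt pot, 46 mm diameter, 72 mm high; origin at the centre of its underside.
- honey_jar: Bystander: amber jar with a brass cap, 68 mm diameter, 100 mm high; origin at the centre of its underside.
- spoon: Bystander: wooden spoon, 200 mm long, lying along its x axis at the far side of the worktop.

How it is judged:
On the way, in this order (a step that is already met when the one before it is completed fails the run):
1. the two lids, still nested, are carried together at least 30 mm up off the trivet (z of inner_lid in the frame of trivet above 0.04 m and z of outer_lid in the frame of inner_lid between 0.004 and 0.012 m and horizontal distance between outer_lid and inner_lid below 0.008 m), for 0.1 s.
2. the nested lids are lowered home on the tin while the fingers still hold the inner lid's knob (z of inner_seat in the frame of tin_rim between -0.004 and 0.003 m and horizontal distance between inner_seat and tin_rim below 0.005 m and angle between the z axis of inner_lid and the z axis of tin, either way round below 0.05 rad and z of outer_lid in the frame of inner_lid between 0.004 and 0.012 m and horizontal distance between outer_lid and inner_lid below 0.008 m and contact force between the fingers and inner_lid above 0.5 N and linear speed of inner_lid below 0.04 m/s), for 0.1 s.
3. the fingers have let go and both lids rest on the tin, nested and untouched (z of inner_seat in the frame of tin_rim between -0.004 and 0.003 m and horizontal distance between inner_seat and tin_rim below 0.005 m and angle between the z axis of inner_lid and the z axis of tin, either way round below 0.05 rad and z of outer_lid in the frame of inner_lid between 0.004 and 0.012 m and horizontal distance between outer_lid and inner_lid below 0.008 m and contact force between the fingers and inner_lid below 0.1 N and contact force between the fingers and outer_lid below 0.1 N), for 0.1 s.
At the end, for the whole second after the job is handed in: Inner lid home on the upright tin (flange within 3 mm of the rim, 5 mm of centre, 0.05 rad); the fingers hold the outer lid still, level within 0.2 rad, within 60 mm of the tin's axis, its skirt 5 mm or more above the knob's top, touching neither inner lid nor tin (z of inner_seat in the frame of tin_rim between -0.004 and 0.003 m and horizontal distance between inner_seat and tin_rim below 0.005 m and angle between the z axis of inner_lid and the z axis of tin, either way round below 0.05 rad and linear speed of each of inner_lid, outer_lid below 0.03 m/s and angle between tin's own z axis and vertical below 0.05 rad and z of outer_lid in the frame of inner_lid above 0.085 m and horizontal distance between outer_lid and tin below 0.06 m and angle between outer_lid's own z axis and vertical below 0.2 rad and contact force between the fingers and outer_lid above 0.5 N and contact force between each of outer_lid, the fingers and inner_lid below 0.1 N and contact force between outer_lid and tin below 0.1 N); the arm keeps its last pose, push and grip.
It fails at once if the outer lid is parted from the inner lid (by more than 8 mm) while the inner lid is not home in the tin, or the inner lid is disturbed as the outer one is lifted (z of outer_lid in the frame of inner_lid above 0.016 m and not (z of inner_seat in the frame of tin_rim between -0.004 and 0.003 m and horizontal distance between inner_seat and tin_rim below 0.005 m and angle between the z axis of inner_lid and the z axis of tin, either way round below 0.05 rad)).
It fails at once if the tin is pushed more than 25 mm or tipped (distance of tin from where it was at the start of the episode above 0.025 m or angle between tin's own z axis and vertical above 0.15 rad).
It fails at once if a bystander is moved more than 20 mm (distance of any of coffee_tin, mug, bowl, salt_pot, honey_jar, spoon from where it was at the start of the episode above 0.02 m).
It also fails if it takes over 54 s, if anything falls off the work surface, if the arm or the gripper's body presses on something with over 40 N, if the wrist force passes 120 N, or if a joint passes its speed limit or range.

ROBOT

A 7-joint arm with a two-finger parallel gripper is mounted at the origin on the work surface. World frame = base frame: x ahead of the robot, y to its left, z up, the work surface at z = 0. Lengths are in m, angles in rad, forces in N, time in s.
With the tool pointing down it reaches from about 0.375 to 0.925 m from the base axis. Payload 3.1 kg.
Tool frame: the origin (TCP) lies midway between the tips of the shut fingers; the grasp point (between the pads) lies 19 mm behind it; z points along the fingers, y is the line along which they close (so a half turn about z gives the same grasp; the last joint's range is limited). The gripper opens to 85 mm and grips with 20 to 120 N. Pads are 22 mm wide; open, the fingers measure 114 mm over their backs; the gripper's body (76 mm by 85 mm) begins 54 mm behind the grasp point. The pads swing forward as they close: fully open they stand 13 mm farther back than shut.
Start: joints at [1.197, 0.383, 0.044, 1.598, -0.018, 1.161, -0.05], TCP at [0.177, -0.625, 0.231] pointing down, gripper open.
Joint ranges: [-2.61, 2.61], [-0.41, 2.15], [-1.48, 1.57], [0, 2.5], [-1.57, 4.71], [0.05, 1.97], [-2.85, 2.85]. Speed limits (rad/s): [2.79, 2.79, 3.14, 3.14, 3.14, 3.14, 3.14].

INTERFACE

Orientations are given as a unit quaternion [w, x, y, z].
In Python, from bench import env, kinematics, ticket, read_camera gives the robot as it stands (env), with the cameras as plain functions, the kinematics (kinematics) and the job (ticket). Calls block until the motion is done:
- env.movep(position, orientation): joint-space move of the TCP to a pose.
- env.servo_line(position, vel=0.15, attitude=None): straight line of the TCP; attitude=None keeps the orientation; vel is the mean speed in m/s.
- env.move_j(angles): joint-space move.
- env.gripper_to(opening, grasp_force=None): finger opening in m; grasp_force is the grip in N (None keeps the last); returns when the fingers have stopped.
- env.wait(seconds).
- kinematics.solve_ik(position, orientation): joint angles nearest the present ones, or None.
- env.sense(): the state.
- read_camera(name): name is "scene" or "side" or "wrist"; returns a dict with "color" (400x640x3 uint8, blue, green, red), "fov_y" (degrees; the focal length in pixels is half the picture's height over the tangent of half this angle, whatever the lens; pixels are square), "cx", "cy" (the principal point, pixels), "position" and "attitude" of the camera in the world. Camera axes: x right, y up, looking along -z (the intrinsics and any distortion apply to the point x, -y, -z); pixel columns grow to the right and rows downward; lengths in m; the calibration is good to about 2 mm. The wrist camera is an equidistant fisheye: a pixel r from the principal point sees the ray r / f radians off the axis. A picture is of the moment at which its call begins. There is no depth.
A pose or a line that the arm cannot do raises env.PlanningError and nothing moves.
- ticket.close_job(): hands the job in; it is judged then, once.
The state is a dict: "t": time; "joints": joint angles; "qd": joint speeds; "joint_efforts": joint torques, N m; "ee_pos": TCP position; "ee_rot": TCP orientation; "ft_force": force on the tool from outside, world axes, zero at the start; "torque": the same for the moment, N m; "grip_width": finger opening in m; "gripper_force": force on a finger pad.
Only numpy, scipy, OpenCV 4.12 (cv2) and the standard library are available. Lean on these libraries where they do the work, as an engineer would, in place of code of your own. Each camera call takes 0.05 s, during which the arm holds its last target. There are 200 camera calls.

## Working session

There is one attempt and no reset: what is moved stays moved. The work goes in short steps, each a Python script; the robot and the scene stay as the last script left them, time stands still between calls to the robot, and variables do not carry over. Pictures are saved under pics/ and viewed, at most 10 in all, crops included, and the job is handed in when it is done.

```bash
ls; mkdir -p pics; cat > snap.py <<'E'
from bench import env, kinematics, ticket, read_camera
import cv2,sys,pickle
def snap(cam,tag):
    d=read_camera(cam); cv2.imwrite(f'pics/{tag}.png',d['color']); pickle.dump(d,open(f'pics/{tag}.pkl','wb')); return d
E
python3 - <<'E'
from snap import *
for c in("scene","side","wrist"):
    d=snap(c,c+"0"); print(c,{k:v for k,v in d.items() if k!='color'})
print(env.sense())
E
```

```text
bench.py
pics
scene {'fov_y': 45.09373184991603, 'cx': 321.05176556794885, 'cy': 196.24075540815386, 'position': array([ 1.46018757, -0.31712201,  1.64628512]), 'attitude': array([0.80023843, 0.20973816, 0.1491677 , 0.5416432 ])}
side {'fov_y': 51.206729004661334, 'cx': 316.1497605372513, 'cy': 197.8252229968748, 'position': array([0.18584419, 0.93088258, 0.83112395]), 'attitude': array([-0.17298049, -0.08996072,  0.43959203,  0.87678029])}
wrist {'fov_y': 65.70646984690485, 'cx': 320.6365655768688, 'cy': 198.48591140375183, 'position': array([ 0.24179311, -0.60677093,  0.37305838]), 'attitude': array([ 0.79080977, -0.10601241,  0.08192893, -0.59721766])}
{'t': 0.15, 'joints': array([ 1.19720347,  0.38368276,  0.04383859,  1.59917632, -0.01790539,
        1.16119672, -0.04992066]), 'qd': array([-0.0008218 , -0.00091034,  0.00087568, -0.00674303,  0.00015429,
       -0.00021559,  0.00210817]), 'joint_efforts': array([ 2.05643708e-03, -4.34053087e+01,  1.02692328e+00, -2.49981129e+01,
        1.07298314e-02,  7.27194842e-03, -1.75235289e-05]), 'ee_pos': array([ 0.17681358, -0.62473956,  0.23016985]), 'ee_rot': array([-1.01752304e-03,  9.90502745e-01,  1.37489055e-01, -1.91692587e-04]), 'ft_force': array([0.40598284, 0.58386469, 0.37671133]), 'torque': array([ 0.0195155 ,  0.0436391 , -0.02631015]), 'gripper_force': 0.0, 'grip_width': 0.08537805766952754}
```

View pics/scene0.png

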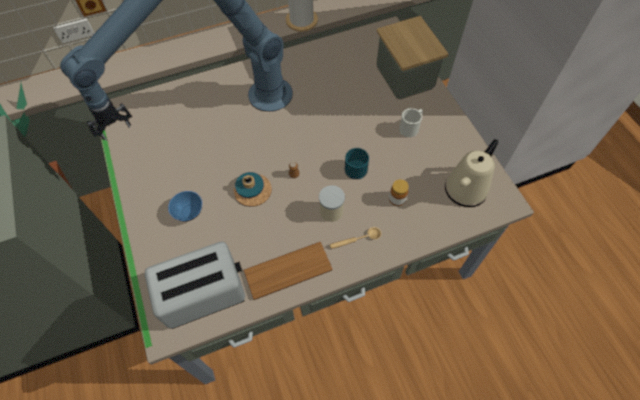

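View pics/side0.png

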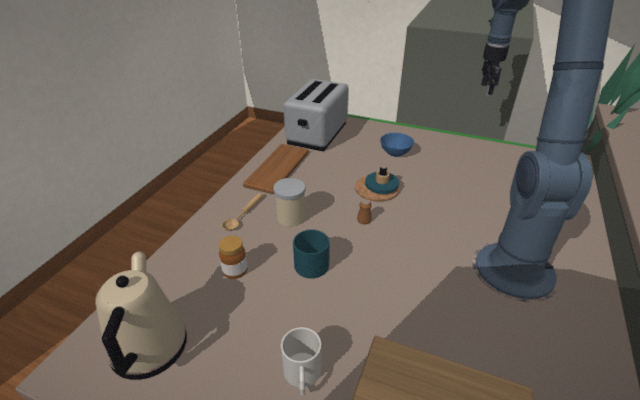

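The scene view shows the nested lids on the trivet at about (250,185) and the open tin at (357,163). In the side view, the knob is at (383,171) and the tin's mouth at (311,243).

```bash
cat >> snap.py <<'E'
import numpy as np
from scipy.spatial.transform import Rotation as R
def rot(q): return R.from_quat([q[1],q[2],q[3],q[0]])
def ray(d,u,v,fish=False):
    f=200/np.tan(np.radians(d['fov_y']/2)); x,y=(u-d['cx']),(v-d['cy'])
    if fish:
        r=np.hypot(x,y)+1e-9; t=r/f; c=np.array([x/r*np.sin(t),-y/r*np.sin(t),-np.cos(t)])
    else: c=np.array([x/f,-y/f,-1]); c/=np.linalg.norm(c)
    return np.array(d['position']),rot(d['attitude']).apply(c)
def onz(p,r,z): return p+r*(z-p[2])/r[2]
def tri(rays):
    A=sum(np.eye(3)-np.outer(r,r) for p,r in rays); b=sum((np.eye(3)-np.outer(r,r))@p for p,r in rays)
    x=np.linalg.solve(A,b); return x,[round(float(np.linalg.norm(np.cross(x-p,r))),4) for p,r in rays]
def load(t): return pickle.load(open(f'pics/{t}.pkl','rb'))
def quat(yaw): # tool down, rotated by yaw about world z
    q=(R.from_euler('z',yaw)*R.from_quat([1,0,0,0])).as_quat(); return [q[3],q[0],q[1],q[2]]
E
python3 - <<'E'
from snap import *
s,d=load('scene0'),load('side0')
print('knob',tri([ray(s,248,178),ray(d,383,169)]),'tin',tri([ray(s,357,155),ray(d,311,240)]))
for n,u,v,z in [('trivet',252,188,.01),('tinbase',357,172,0),('salt',294,171,.03),('coffee',332,197,.12),('bowl',186,205,.05),('honey',400,187,.1),('mug',411,118,.09)]: print(n,onz(*ray(s,u,v),z))
st=env.sense();rt=rot(st['ee_rot']);w=load('wrist0')
print('cam in tool',rt.inv().apply(w['position']-st['ee_pos']),(rt.inv()*rot(w['attitude'])).as_matrix().round(3))
E
```

```text
knob (array([ 0.43383075, -0.23380924,  0.07604321]), [0.0022, 0.0022]) tin (array([0.50879279, 0.19310243, 0.09539726]), [0.0014, 0.0014])
trivet [ 0.44378322 -0.22852193  0.01      ]
tinbase [5.25338493e-01 1.90057375e-01 2.22044605e-16]
salt [ 0.44369122 -0.0500438   0.03      ]
coffee [0.65835732 0.02501656 0.12      ]
bowl [ 0.44629882 -0.48600794  0.05      ]
honey [0.70321411 0.28108331 0.1       ]
mug [0.41913024 0.47288474 0.09      ]
cam in tool [ 6.74026582e-02  1.13408178e-04 -1.42895808e-01] [[ 0.001  0.964  0.265]
 [ 1.    -0.001  0.001]
 [ 0.001  0.265 -0.964]]
```

```bash
python3 - <<'E'
from snap import *
k=np.array([.437,-.233]);t=np.array([.513,.193])
for y in (0,.3,-.3):
  print(y,[kinematics.solve_ik([*p,z],quat(y)) is not None for p,z in((k,.25),(k,.07),(t,.2),(t,.35))])
env.movep([k[0],k[1]-.05,.26],quat(0)); snap('wrist','k1')
env.servo_line([k[0],k[1]+.05,.26]); snap('wrist','k2')
print(env.sense()['t'],env.sense()['joints'].round(2))
cv2.imwrite('pics/k12.png',np.vstack([cv2.imread('pics/k1.png')[50:350],cv2.imread('pics/k2.png')[50:350]]))
E
```

```text
0 [True, True, True, True]
0.3 [True, True, True, True]
-0.3 [True, True, True, True]
2.65 [ 0.56  0.03 -0.25  1.96  0.01  1.15 -1.27]
```

View pics/k12.png

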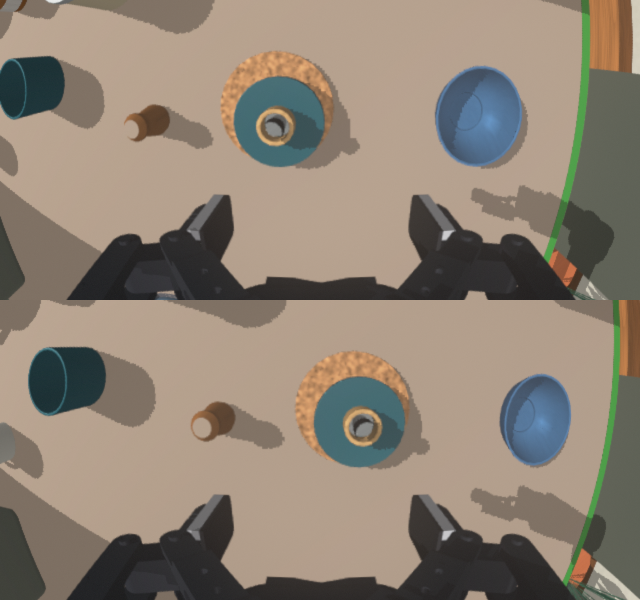

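The wrist views show the knob inside the wooden collar on the teal cap. The cap is at about (279,171) in k1 and (358,171) in k2, and the knob at (275,176) and (362,177). I'll enlarge both to pick the edges.

```bash
python3 - <<'E'
from snap import *
a,b=cv2.imread('pics/k1.png'),cv2.imread('pics/k2.png')
c=[cv2.resize(x,None,fx=6,fy=6,interpolation=cv2.INTER_NEAREST) for x in(a[145:210,245:310],b[145:210,330:395])]
cv2.imwrite('pics/kz.png',np.hstack(c))
for u in range(250,302,2): print(u,a[176,u],end=' ')
E
```

```text
250 [114 105  67] 252 [115 106  68] 254 [115 106  69] 256 [120 158 188] 258 [114 167 209] 260 [ 87 124 154] 262 [ 66  89 109] 264 [ 71  90 104] 266 [131 134 133] 268 [135 137 136] 270 [135 138 137] 272 [137 139 138] 274 [137 139 138] 276 [136 139 139] 278 [122 125 124] 280 [61 63 66] 282 [41 45 49] 284 [74 76 77] 286 [130 133 131] 288 [122 128 132] 290 [ 91 126 156] 292 [ 90 130 163] 294 [ 74  96 113] 296 [85 81 62] 298 [86 82 58] 300 [85 81 58]
```

View pics/kz.png

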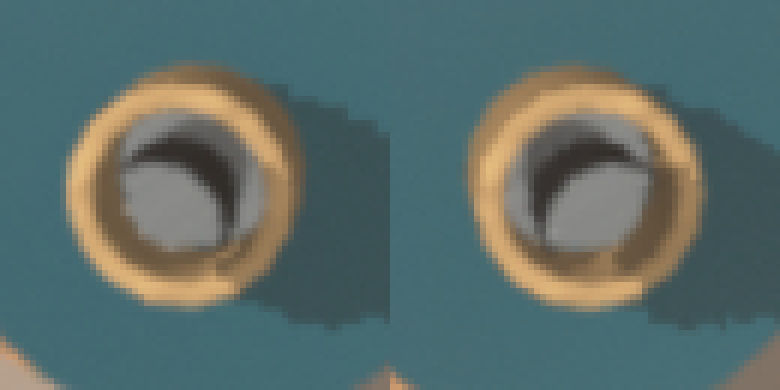

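Enlarged, the grey knob-top disc is centred at about (273.8,178.3) in k1 and (365,178) in k2. The collar's top ring is at (273.7,177.5) and (364,178).

```bash
cat >> snap.py <<'E'
from scipy.optimize import minimize_scalar, least_squares
def circ(d,pts,z):
    """pixel contour -> plane z -> circle (x,y,r), robust"""
    P=np.array([onz(*ray(d,u,v,True),z)[:2] for u,v in pts])
    c0=[*P.mean(0),np.ptp(P,0).mean()/2]
    s=least_squares(lambda c:np.hypot(P[:,0]-c[0],P[:,1]-c[1])-c[2],c0,loss='soft_l1',f_scale=.0007)
    return s.x
def hgt(d1,p1,d2,p2,lo,hi):
    f=lambda z:np.hypot(*(circ(d1,p1,z)-circ(d2,p2,z))[:2])
    z=minimize_scalar(f,bounds=(lo,hi),method='bounded').x
    return z,f(z),circ(d1,p1,z),circ(d2,p2,z)
def outer(mask,near):
    cs,_=cv2.findContours(mask.astype(np.uint8),cv2.RETR_EXTERNAL,cv2.CHAIN_APPROX_NONE)
    cs=[c for c in cs if cv2.contourArea(c)>60 and cv2.pointPolygonTest(cv2.convexHull(c),near,False)>=0]
    return max(cs,key=cv2.contourArea)[:,0].astype(float)
E
python3 - <<'E'
from snap import *
d1,d2=load('k1'),load('k2')
for n,a,b in(('knob',(273.8,178.3),(365,178)),('collar',(273.7,177.5),(364,178))):
    print(n,tri([ray(d1,*a,True),ray(d2,*b,True)]))
def sat(d):return cv2.cvtColor(d['color'],cv2.COLOR_BGR2HSV)
P=[]
for d,c in((d1,(279.,171.)),(d2,(358.,171.))):
    H=sat(d); m=(H[...,0]>75)&(H[...,0]<110)&(H[...,1]>50)
    p=outer(m,c); P.append(p); print('cap px',cv2.fitEllipse(p.astype(np.float32)))
print('cap',hgt(d1,P[0],d2,P[1],0,.08))
for n,lo,hi in(('knob',None,None),):
  K=[]
  for d,c in((d1,(273.8,178.3)),(d2,(365.,178.))):
    H=sat(d); m=(H[...,1]<25)&(H[...,2]>110); p=outer(m,c); K.append(p); print(len(p),cv2.fitEllipse(p.astype(np.float32)))
  print('knob',hgt(d1,K[0],d2,K[1],.05,.13))
# trivet for check
E
```

```text
knob (array([ 0.43598176, -0.23308871,  0.07174447]), [0.0004, 0.0004])
collar (array([ 0.43572374, -0.23245775,  0.06829288]), [0.0001, 0.0001])
cap px ((278.81787109375, 171.1949462890625), (87.99365997314453, 89.133544921875), 133.2104034423828)
cap px ((359.0028381347656, 171.529541015625), (88.25241088867188, 89.2743148803711), 53.4455680847168)
cap (np.float64(0.03164422659962768), np.float64(2.5127214533089388e-05), array([ 0.43473215, -0.2322989 ,  0.05546133]), array([ 0.43475727, -0.23229903,  0.055519  ]))
42 ((273.0231628417969, 178.85873413085938), (10.974713325500488, 17.279150009155273), 125.52497100830078)
43 ((364.0610656738281, 179.33045959472656), (11.10910415649414, 17.658523559570312), 58.43208694458008)
knob (np.float64(0.07113187625436963), np.float64(0.00021089635892172336), array([ 0.43498501, -0.23217852,  0.00772588]), array([ 0.43477412, -0.23217675,  0.00776319]))
```

The cap height fits, but the knob top came out at 72 mm where 90 mm is expected, and the disc's radius is too small. I'll look at the fixed views more closely before acting.

```bash
python3 - <<'E'
from snap import *
a,b=cv2.imread('pics/scene0.png'),cv2.imread('pics/side0.png')
cv2.imwrite('pics/fz.png',np.hstack([cv2.resize(x,None,fx=8,fy=8,interpolation=cv2.INTER_CUBIC) for x in(a[160:210,225:275],b[155:205,355:405])]))
E
```

```text
(no output)
```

View pics/fz.png

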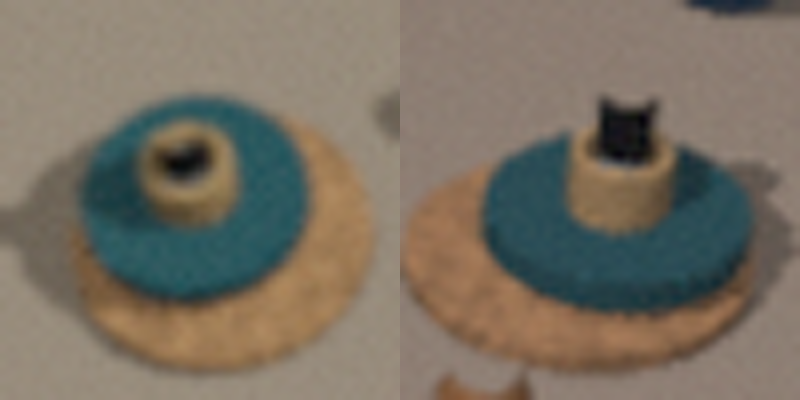

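```bash
python3 - <<'E'
from snap import *
def proj(d,p,fish):
    c=rot(d['attitude']).inv().apply(np.array(p)-d['position']); f=200/np.tan(np.radians(d['fov_y']/2))
    x,y,z=c[0],-c[1],-c[2]; r=np.hypot(x,y); k=f*np.arctan2(r,z)/r if fish else f/z
    return np.array([d['cx']+k*x,d['cy']+k*y]).round(1), round(k,1)
for n,fi in(('k1',1),('k2',1),('scene0',0),('side0',0)):
    d=load(n); print(n,[proj(d,[.435,-.2325,z],fi) for z in(.034,.062,.09)])
s,d=load('scene0'),load('side0')
# collar top: scene, side
print(tri([ray(s,225+185/8,160+160/8),ray(d,355+222/8,155+150/8)]))
E
```

```text
k1 [(array([277.9, 172.5]), np.float64(820.8)), (array([274.6, 177.1]), np.float64(884.3)), (array([270.7, 182.4]), np.float64(958.4))]
k2 [(array([360.2, 172.9]), np.float64(821.0)), (array([363.3, 177.5]), np.float64(884.7)), (array([366.8, 182.8]), np.float64(958.8))]
scene0 [(array([249.5, 183.4]), np.float64(254.7)), (array([248.5, 179.7]), np.float64(258.0)), (array([247.5, 175.8]), np.float64(261.5))]
side0 [(array([380.9, 179.9]), np.float64(295.2)), (array([381.6, 173. ]), np.float64(298.7)), (array([382.3, 165.9]), np.float64(302.3))]
(array([ 0.43211876, -0.23459703,  0.05775514]), [0.001, 0.001])
```

The collar ring matches the prediction. The knob's top face is rendered see-through, so only its near wall shows as a dark crescent, and the crescent's inner edge is the knob's top rim. I'll fit that arc with the known 12 mm radius.

```bash
python3 - <<'E'
from snap import *
A=[]
for n,c in(('k1',(273.8,178.3)),('k2',(365.,178.))):
    d=load(n); g=cv2.cvtColor(d['color'],cv2.COLOR_BGR2GRAY).astype(float); pts=[]
    m=(-1 if n=='k2' else 1)
    for th in np.radians(np.arange(-115,-5,5)):       # image angle, up-right for k1
        r=np.arange(2,16,.25); u=c[0]+m*r*np.cos(th); v=c[1]+r*np.sin(th)
        s=cv2.remap(g.astype(np.float32),u.astype(np.float32)[None],v.astype(np.float32)[None],cv2.INTER_LINEAR)[0]
        i=np.argmax(s<95)
        if i>0: pts.append((u[i],v[i]))
    A.append((d,np.array(pts)))
def res(x):
    e=[]
    for d,p in A:
        P=np.array([onz(*ray(d,u,v,True),x[2])[:2] for u,v in p]); e+=list(np.hypot(P[:,0]-x[0],P[:,1]-x[1])-.012)
    return e
s=least_squares(res,[.435,-.233,.085],loss='soft_l1',f_scale=.0007); print('knob rim',s.x,np.std(s.fun),[len(p) for _,p in A])
# view tin from two wrist places
t=[.513,.193]
env.movep([t[0],t[1]-.05,.26],quat(0)); snap('wrist','t1')
env.servo_line([t[0],t[1]+.05,.26]); snap('wrist','t2'); print(env.sense()['t'])
cv2.imwrite('pics/t12.png',np.vstack([cv2.imread('pics/t1.png')[50:350],cv2.imread('pics/t2.png')[50:350]]))
E
```

```text
knob rim [ 0.43507694 -0.2321317   0.09178388] 0.00014943097207062575 [22, 22]
4.8333
```

View pics/t12.png

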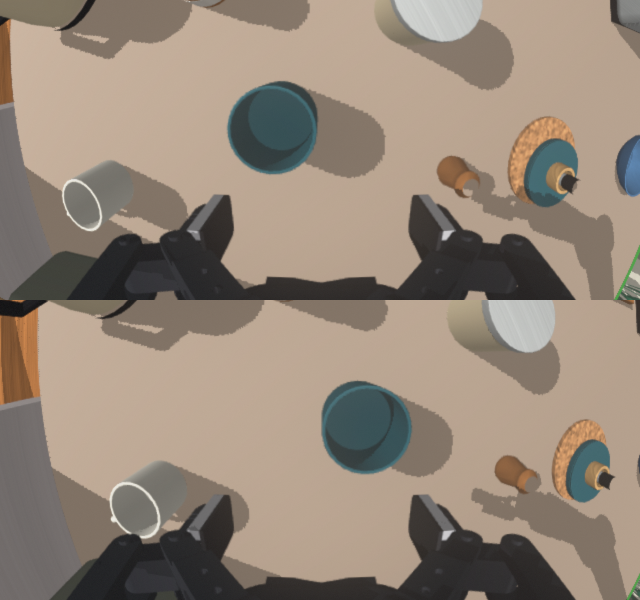

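The tin's mouth is centred at about (272,179) in t1 and (367,177) in t2, and its outer wall shows on the upper side only. The lower arc of the silhouette is therefore the top rim.

```bash
python3 - <<'E'
from snap import *
A=[]
for n,c in(('t1',(272.,179.)),('t2',(367.,177.))):
    d=load(n); H=cv2.cvtColor(d['color'],cv2.COLOR_BGR2HSV); mk=((H[...,0]>75)&(H[...,0]<110)&(H[...,1]>60)).astype(np.float32)
    m=(-1 if n=='t2' else 1); pts=[]
    for th in np.radians(np.arange(60,200,5)):
        r=np.arange(30,60,.25); u=c[0]+m*r*np.cos(th); v=c[1]+r*np.sin(th)
        s=cv2.remap(mk,u.astype(np.float32)[None],v.astype(np.float32)[None],cv2.INTER_LINEAR)[0]
        i=np.argmax(s<.5); pts.append((u[i],v[i]))
    A.append((d,np.array(pts)))
def res(x):
    e=[]
    for d,p in A:
        P=np.array([onz(*ray(d,u,v,True),x[2])[:2] for u,v in p]); e+=list(np.hypot(P[:,0]-x[0],P[:,1]-x[1])-x[3])
    return e
s=least_squares(res,[.513,.193,.09,.048],loss='soft_l1',f_scale=.0007); print(s.x,np.std(s.fun),[len(p) for _,p in A])
r0=res; s=least_squares(lambda x:res([*x,.048]),[.513,.193,.09],loss='soft_l1',f_scale=.0007); print(s.x,np.std(s.fun))
E
```

```text
[0.5210176  0.1846206  0.1223467  0.02993749] 0.0035119730125251322 [28, 28]
[0.52117067 0.18258345 0.0714738 ] 0.005090345731258586
```

```bash
cat > tin.py <<'E'
from snap import *
A=[]
for n,c in(('t1',(272.,179.)),('t2',(367.,177.))):
    d=load(n); B=d['color'].astype(float); mk=(B[...,2]-B[...,0]<0).astype(np.float32)  # bluish, worktop is not
    m=(-1 if n=='t2' else 1); pts=[]
    for th in np.radians(np.arange(60,200,5)):
        r=np.arange(30,60,.25); u=c[0]+m*r*np.cos(th); v=c[1]+r*np.sin(th)
        s=cv2.remap(mk,u.astype(np.float32)[None],v.astype(np.float32)[None],cv2.INTER_LINEAR)[0]
        pts.append((u[s>.5][-1],v[s>.5][-1],r[s>.5][-1]))
    p=np.array(pts); print(n,p[:,2]); A.append((d,p[:,:2]))
def res(x):
    e=[]
    for d,p in A:
        P=np.array([onz(*ray(d,u,v,True),x[2])[:2] for u,v in p]); e+=list(np.hypot(P[:,0]-x[0],P[:,1]-x[1])-x[3])
    return e
s=least_squares(res,[.513,.193,.09,.048],loss='soft_l1',f_scale=.0007); print(s.x,np.std(s.fun))
s=least_squares(lambda x:res([*x,.048]),[.513,.193,.09],loss='soft_l1',f_scale=.0007); print(s.x,np.std(s.fun))
E
python3 tin.py
```

```text
t1 [45.   44.5  45.   45.   45.   44.5  44.25 44.5  44.   45.   44.   44.5
 44.25 44.   44.25 44.25 44.25 44.75 44.25 44.5  45.   45.   45.   44.5
 45.25 45.5  45.   45.  ]
t2 [47.   46.75 47.25 47.   46.   46.5  46.25 46.5  46.   46.   45.5  45.5
 45.5  45.5  45.   45.5  45.   44.75 45.   44.5  44.75 43.75 44.   44.5
 44.25 43.5  44.   43.75]
[0.51415896 0.19251989 0.09100415 0.04713874] 0.0003215724694894634
[0.51405647 0.19253893 0.0884632 ] 0.0003487040023037496
```

The tin's rim measures (0.514,0.1925,0.090) with a 47 to 48 mm radius, and the knob top (0.435,-0.232,0.0918). Both agree with the stated sizes, so I'll grasp.

```bash
python3 - <<'E'
from snap import *
k=[.4351,-.2321]
def st(n):
    s=env.sense(); print(n,round(s['t'],2),s['ee_pos'].round(4),s['ft_force'].round(2),round(s['grip_width'],4),round(s['gripper_force'],1)); return s
env.movep([*k,.15],quat(0)); env.servo_line([*k,.067],vel=.08); st('at knob')
env.gripper_to(.0,60); st('gripped')
env.servo_line([*k,.087],vel=.04); env.wait(.2); st('up20')
env.servo_line([*k,.22],vel=.1); env.wait(.2); st('up')
snap('scene','s2'); snap('side','d2')
a,b=cv2.imread('pics/s2.png')[90:240,150:350],cv2.imread('pics/d2.png')[80:230,300:500]
cv2.imwrite('pics/lift.png',np.hstack([cv2.resize(x,None,fx=2,fy=2,interpolation=cv2.INTER_CUBIC) for x in(a,b)]))
E
```

```text
at knob 7.83 [ 0.4357 -0.2324  0.0676] [-0.05  0.24  0.21] 0.085 0.0
gripped 8.43 [ 0.4354 -0.2324  0.0674] [-0.56  0.38  2.89] 0.0221 59.1
up20 9.28 [ 0.4348 -0.232   0.0867] [-0.33  0.04 -2.6 ] 0.022 58.8
up 10.96 [ 0.4348 -0.2319  0.2194] [ 0.33  0.33 -4.35] 0.022 58.8
```

View pics/lift.png

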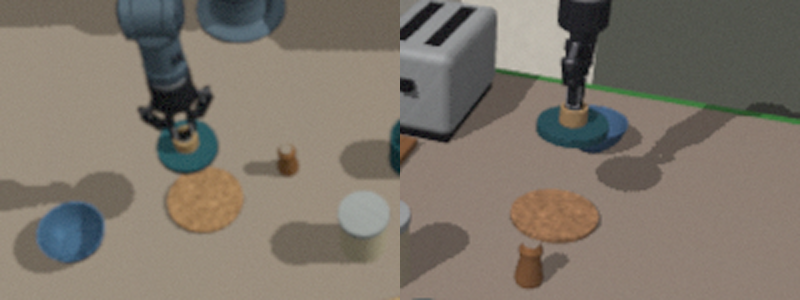

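Both lids are lifted together and level, at about (187,145) in the left half and (572,125) in the right half. The trivet is empty.

```bash
python3 - <<'E'
from snap import *
t=[.5140,.1925]
def st(n):
    s=env.sense(); print(n,round(s['t'],2),s['ee_pos'].round(4),s['ft_force'].round(2),s['torque'].round(2),round(s['grip_width'],4)); return s
env.movep([*t,.235],quat(0)); env.wait(.3); f0=st('above')['ft_force'][2]
env.servo_line([*t,.141],vel=.08); env.wait(.2); st('10 above')
z=.141
while z>.126:
    z-=.001; env.servo_line([*t,z],vel=.015); s=env.sense()
    if s['ft_force'][2]-f0>4: break
env.wait(.3); st('contact cmd %.4f'%z)
snap('wrist','p1'); snap('scene','s3'); snap('side','d3')
b,c=cv2.imread('pics/d3.png')[180:300,240:400],cv2.imread('pics/s3.png')[90:210,280:440]
cv2.imwrite('pics/place.png',np.hstack([cv2.resize(x,None,fx=2.5,fy=2.5,interpolation=cv2.INTER_CUBIC) for x in(b,c)]))
E
```

```text
above 12.95 [0.5143 0.1916 0.2349] [-0.53  0.14 -3.11] [-0.01  0.02  0.04] 0.0222
10 above 14.47 [0.5143 0.1926 0.1415] [-0.11  0.06 -3.62] [ 0.03  0.02 -0.04] 0.022
contact cmd 0.1300 17.52 [0.5143 0.1926 0.1314] [-3.1  -1.06  5.99] [-0.38  0.63  0.04] 0.0222
```

View pics/place.png

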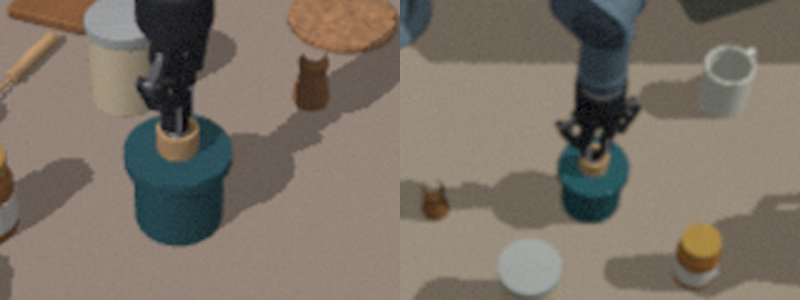

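The lids are home at z = 0.1314, exactly the expected height, with the outer lid sitting flush on the tin in both views. I'll press lightly to confirm, then release and retreat to look.

```bash
python3 - <<'E'
from snap import *
t=[.5140,.1925]
def st(n):
    s=env.sense(); print(n,round(s['t'],2),s['ee_pos'].round(4),s['ft_force'].round(2),round(s['grip_width'],4),round(s['gripper_force'],1)); return s
env.servo_line([*t,.129],vel=.015); env.wait(.3); st('press')
env.servo_line([*t,.1305],vel=.015); env.wait(.2); st('ease')
env.gripper_to(.085); env.wait(.3); st('open')
env.servo_line([*t,.21],vel=.1)
env.servo_line([t[0],t[1]-.05,.30]); snap('wrist','c1')
env.servo_line([t[0],t[1]+.05,.30]); snap('wrist','c2'); st('seen')
cv2.imwrite('pics/c12.png',np.hstack([cv2.imread('pics/c1.png')[90:290,160:480],cv2.imread('pics/c2.png')[90:290,160:480]]))
P=[];D=[]
for n,c in(('c1',(279.,180.)),('c2',(360.,180.))):
    d=load(n); H=cv2.cvtColor(d['color'],cv2.COLOR_BGR2HSV); m=(H[...,0]>75)&(H[...,0]<110)&(H[...,1]>50)
    p=outer(m,c); P.append(p); D.append(d); print(cv2.fitEllipse(p.astype(np.float32)),cv2.contourArea(p.astype(np.float32)))
for z in(.105,.114): print(z,circ(D[0],P[0],z),circ(D[1],P[1],z))
E
```

```text
press 18.23 [0.5144 0.1928 0.1314] [-4.82 -3.39 12.21] 0.022 60.6
ease 18.68 [0.5146 0.1929 0.1314] [-1.99 -1.2   7.19] 0.0224 59.9
open 19.61 [0.514  0.1925 0.1305] [ 0.45  0.18 -0.55] 0.085 0.0
seen 22.3 [0.5144 0.241  0.2996] [-0.14 -0.29 -0.19] 0.0852 0.0
((277.7452392578125, 172.26548767089844), (94.23285675048828, 95.84735870361328), 123.35175323486328) 7093.0
((361.8880615234375, 173.0346221923828), (94.2424545288086, 95.8159408569336), 66.13241577148438) 7091.5
0.105 [0.51620295 0.19160366 0.05420436] [0.51632517 0.19421449 0.05423756]
0.114 [0.51793206 0.19029536 0.05275691] [0.51806793 0.19547622 0.05279145]
```

View pics/c12.png

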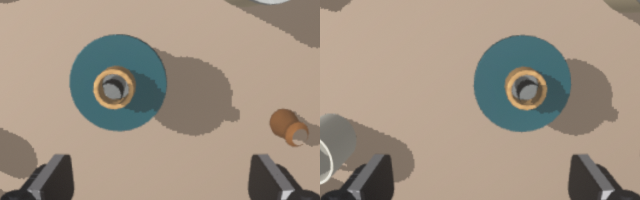

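The cap sits level on the tin, with both views agreeing at a cap height of about 96 mm and a centre of (0.5145,0.193). The knob is still in the collar's bore. I'll grasp the collar next.

```bash
python3 - <<'E'
from snap import *
t=[.5145,.1928]
def st(n):
    s=env.sense(); print(n,round(s['t'],2),s['ee_pos'].round(4),s['ft_force'].round(2),round(s['grip_width'],4),round(s['gripper_force'],1)); return s
env.servo_line([*t,.22]); env.servo_line([*t,.104],vel=.08); env.wait(.2); st('at')
env.gripper_to(0,50); env.wait(.2); s=st('grip'); p=s['ee_pos']
for dz in(.004,.012,.03,.06,.085,.105):
    env.servo_line([*t,.104+dz],vel=.04); st('up')
env.wait(.7); st('held')
snap('side','d4'); snap('scene','s4')
b,c=cv2.imread('pics/d4.png')[130:290,230:390],cv2.imread('pics/s4.png')[70:230,280:440]
cv2.imwrite('pics/fin.png',np.hstack([cv2.resize(x,None,fx=2.5,fy=2.5,interpolation=cv2.INTER_CUBIC) for x in(b,c)]))
E
```

```text
at 24.88 [0.5148 0.1929 0.1044] [-0.2   0.06 -0.46] 0.0854 0.0
grip 25.54 [0.5149 0.1932 0.1044] [-0.37 -0.04  3.25] 0.0421 51.1
up 25.79 [0.514  0.1922 0.1074] [-0.31 -0.7  -1.68] 0.0421 50.9
up 26.14 [0.5148 0.1929 0.1164] [-0.19 -0.47 -1.97] 0.042 50.9
up 26.74 [0.5146 0.1928 0.1342] [-0.08  0.34 -2.63] 0.0421 50.8
up 27.64 [0.5143 0.1926 0.1638] [ 0.23 -0.35 -2.42] 0.0421 50.8
up 28.42 [0.5144 0.1926 0.1889] [-0.38 -0.29 -2.33] 0.0422 50.8
up 29.07 [0.5145 0.1927 0.2091] [ 0.51 -0.94 -2.8 ] 0.0423 50.8
held 29.77 [0.5145 0.1928 0.209 ] [-0.09  0.21 -2.32] 0.0423 50.8
```

View pics/fin.png

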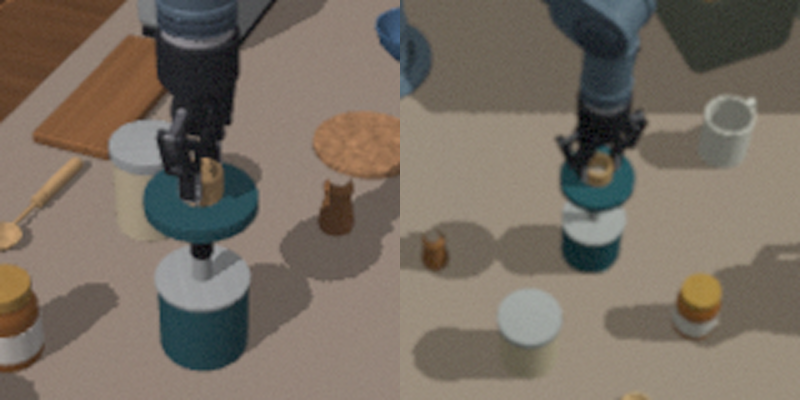

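The outer lid is held level above the knob, at about (202,200) in the left half. The inner lid's steel flange sits flat on the tin, and the knob is clear below the skirt. The lid was raised 105 mm, well over the 77 mm needed, so I'm handing in.

```bash
python3 -c "
from bench import env, kinematics, ticket, read_camera
print(ticket.close_job())"
```

```text
the job is handed in; nothing more can be done
None
```

The job is handed in with the inner lid home on the tin and the outer lid held level and still about 33 mm above the knob; no pass or fail result was shown.

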